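# Take the exciter filter out of a microscope light source and show it

### The job

Free the service flap of the microscope's light source by giving its turnbutton a quarter turn, and lift the flap by its handle until it leans back against its stop, open. Draw the filter holder up out of its slot by its pull tab, leave the two blanking plates in theirs, and present the filter to the colleague across the bench: hold it still and upright over the middle of the steel tray, at least 10 cm above it, with the round glass facing straight across the bench away from the robot (either face will do). Finish while still holding it there, in the gripper alone, and leave the other things on the bench where they are.

Things in the scene. Friction and masses are not known exactly. Their poses are not given: they have to be found in the camera images.
- light_source: microscope light source: white instrument case 220 mm deep (its x), 300 wide (its y), top deck 120 above the bench; fixed. Origin: centre of its underside; z up; its front panel looks along its -x, towards the robot. The deck's middle (x -55 to 55, y -100 to 100 mm) is a grey hinged flap, flush with the deck
- bay_floor (a point): middle of the aluminium floor of the open bay under the flap, 32 mm below the deck, at x -5, y 0 of the case, axes as the case's; bay 110 mm (x) by 200 mm (y). Three upright slots in a row along y, at -50, 0 and 50 mm from here: one, not always the same, has the filter holder, whose pull tab alone stands up; the others have blanking plates flush with this floor
- turnbutton (a joint): angle of the steel turnbutton on the front deck, about an upright pin; positive counter-clockwise from above. 0: bar along the case's x, its end 8 mm over the flap's front edge, holding it down. Starts within 0.35 of 0; turns either way to stops at 1.6 and -1.6; at 1.57 or -1.57 it lies parallel to that edge, clear of the flap. Friction 0.04 N m; stays where left
- turnbutton_wing (a point): on the turnbutton's pin, 18 mm above the deck, half-way up its upright wing grip; x along the bar. Wing 44 mm long (along the bar), 10 thick, from 8 to 28 mm above the deck; bar below it 52 long, 14 wide, 2 to 8 mm above the deck. The pin stands on the deck 18 mm in front of the flap's front edge, at x -73, y -60 mm of the case
- flap (a joint): angle of the flap: 0 closed, 1.57 upright, 1.75 leaning back against its stop (its handle is then on the far side). Stiff hinge (0.16 N m): it stays where it is left. Flap 109 mm from hinge to front edge, 196 wide, 5 thick, 0.18 kg; lifting it by the handle takes about 3 N
- flap_hinge (a point): middle of the flap's hinge line, which runs along the case's y at deck height, at x +55, y 0 mm of the case (the side away from the front panel)
- flap_handle (a point): middle of the bar of the flap's steel bow handle: round bar 10 mm thick, 90 long between its two posts, parallel to the hinge line, 35 mm off the flap's upper face (25 to 30 mm of free room under it). Closed: 101 mm in front of the hinge line, 35 mm above the deck, 35 mm to the case's +y from the hinge's middle
- filter_center (a point): centre of the black filter holder, 66 mm tall, about 45 g. Lower 44 mm: plate 46 wide (x), 8 thick (y), a round glass 27 across on each face (faces look along y). Above it the pull tab: 26 wide, 8 thick, 11 to 33 mm above this point. In its slot (49 x 10.4 mm, 44 deep) it stands loosely, z up, axes as the case's, only the tab above the bay floor, its top 5 mm under the shut flap
- blank_a_top (a point): middle of the top edge of a blanking plate, 46 x 8 mm, black, no tab, flush with the bay's floor in one of the slots
- blank_b_top (a point): the same of the other blanking plate
- tray_floor (a point): middle of the floor of the paper-lined steel tray, 200 mm (its x) by 160 mm (its y), rim 20 mm above the bench, fixed; to the left or right of the light source
- bench_ahead (a point): fixed reference point on the bench top, 0.72 m straight ahead of the robot; its x axis points straight across the bench, away from the robot
- eyepiece: eyepiece, black, 32 mm across, 37 mm tall, on the light source's top beside the flap; not part of the job (origin: centre of its underside)
- objective: microscope objective, steel, 29 mm across, 52 mm tall, in a corner of the tray; not part of the job (origin: centre of its underside)
- flask: flat clear culture flask with a screw cap, about 120 x 52 x 24 mm, lying beyond the light source; not part of the job (origin: centre of its underside)
- dishes: stack of three clear dishes, 90 mm across, 41 mm tall; not part of the job (origin: centre of its underside)
- spray_bottle: white bottle, 64 mm across, 150 mm tall, at the left; not part of the job (origin: centre of its underside)
- tip_box: pipette-tip box, 85 x 120 x 64 mm, at the right; not part of the job (origin: centre of its underside)
- screwdriver: screwdriver, 150 mm, lying at the right; not part of the job

How it is judged:
By the outcome, as a careful person would: the job done as asked, in the order asked, and still so for the second after the job is handed in, while the arm keeps its last pose, push and grip.
It also fails if it takes over 64 s, if anything falls off the work surface, if the arm or the gripper's body presses on something with over 40 N, if the wrist force passes 120 N, or if a joint passes its speed limit or range.

### The arm

A 6-joint arm with a two-finger parallel gripper is mounted at the origin on the work surface. World frame = base frame: x ahead of the robot, y to its left, z up, the work surface at z = 0. Lengths are in mm, angles in degrees, forces in N, time in s.
With the tool pointing down it reaches from about 350 to 975 mm from the base axis. Payload 7.1 kg.
Tool frame: the origin (TCP) lies at the very end of the fingers, on their centre line; the grasp point (between the pads) lies 19 mm behind it; z points along the fingers, y is the line along which they close (so a half turn about z gives the same grasp; the last joint's range is limited). The gripper opens to 88 mm and grips with 3 to 60 N. Pads are 20 mm wide; open, the fingers measure 115 mm over their backs; the gripper's body (75 mm by 178 mm) begins 61 mm behind the grasp point.
Start: joints at [67.208, 24.242, 93.386, -0, 62.372, -1.089], TCP at [231.096, 580.689, 222.675] pointing down, gripper open.
Joint ranges: [-172.04, 172.04], [-51.8, 120.97], [4.93, 147.93], [-75.15, 255.16], [6.16, 154.13], [-145.62, 145.62]. Speed limits (degrees/s): [136.94, 136.94, 172.46, 180, 180, 180].

### API

Orientations are given as a 3x3 rotation matrix whose columns are the frame's x, y, z axes.
In Python, from cell import ctrl, effector, solver, snapshot gives the robot as it stands. The module is installed in compiled form; this text tells all that it offers. Calls block until the motion is done:
- ctrl.move_ptp(position, orientation): joint-space move of the TCP to a pose.
- ctrl.servo_line(position, rot=None, speed=150, max_force=None): straight line of the TCP; rot=None keeps the orientation; speed is the mean speed in mm/s. With max_force (N) it stops when the force on the tool has changed by that much, and returns True; else False.
- ctrl.goto_joints(angles): joint-space move.
- effector.move_gripper(opening): opening from 0.0 (shut) to 1.0 (fully open); the grip force is fixed at half the most; returns when the fingers have stopped.
- ctrl.dwell(seconds).
- solver.inverse_kinematics(position, orientation): joint angles nearest the present ones, or None.
- snapshot(name): name is "side" or "top"; returns a dict with "img" (400x640x3 uint8, red, green, blue), "fx", "fy", "cx", "cy" (pixels), "k1" (the pictures are not rectified: a ray, as slopes to the right and down, at radius r is drawn at 1 + k1 r^2 times it, then the intrinsics apply), "pose" (4x4, takes a point from camera to world coordinates). Camera axes: x right, y down, z forward; pixel columns grow to the right and rows downward; lengths in mm; the calibration is good to about 2 mm. A picture is of the moment at which its call begins. There is no depth.
A pose or a line that the arm cannot do raises ctrl.IKError and nothing moves.
- ctrl.finish_job(): hands the job in; it is judged then, once.
Readings, each from a call of its own:
- ctrl.read_clock(): time.
- ctrl.read_joint_positions(): joint angles.
- ctrl.read_joint_velocities(): joint speeds.
- ctrl.read_joint_torque(): joint torques, N m.
- ctrl.read_tool_pos(): TCP position.
- ctrl.read_tool_rot(): TCP orientation.
- ctrl.read_force(): force on the tool from outside, world axes, zero at the start.
- ctrl.read_torque(): the same for the moment, N m.
- ctrl.read_grip_width(): opening from 0.0 (shut) to 1.0 (fully open).
- ctrl.read_grasp_force(): force on a finger pad.
Only numpy, scipy, OpenCV 4.12 (cv2) and the standard library are available. Lean on these libraries where they do the work, as an engineer would, in place of code of your own. Each camera call takes 0.05 s, during which the arm holds its last target. There are 200 camera calls.

## Working session

There is one attempt and no reset: what is moved stays moved. The work goes in short steps, each a Python script; the robot and the scene stay as the last script left them, time stands still between calls to the robot, and variables do not carry over. Pictures are saved under pics/ and viewed, at most 10 in all, crops included, and the job is handed in when it is done.

```bash
mkdir -p pics
cat > h.py <<'E'
import numpy as np, cv2
from cell import ctrl, effector, solver, snapshot
def shot(n,f):
    s=snapshot(n); cv2.imwrite('pics/'+f,s['img'][:,:,::-1]); return s
def K(s): return np.array([[s['fx'],0,s['cx']],[0,s['fy'],s['cy']],[0,0,1.]])
def D(s): return np.array([s['k1'],0,0,0.])
def rays(s,uv):
    p=cv2.undistortPoints(np.array(uv,float).reshape(-1,1,2),K(s),D(s)).reshape(-1,2)
    d=np.c_[p,np.ones(len(p))]@s['pose'][:3,:3].T
    return s['pose'][:3,3],d
def onz(s,uv,z):
    o,d=rays(s,uv); return o+d*((z-o[2])/d[:,2])[:,None]
def proj(s,P):
    T=np.linalg.inv(s['pose']); r,_=cv2.Rodrigues(T[:3,:3])
    return cv2.projectPoints(np.array(P,float).reshape(-1,1,3),r,T[:3,3],K(s),D(s))[0].reshape(-1,2)
E
python3 - <<'E'
from h import *
import pickle
for n in('side','top'):
    s=shot(n,n+'0.png'); pickle.dump(s,open(n+'0.pkl','wb')); print(n,s['fx'],s['cx'],s['cy'],s['k1'],np.round(s['pose'],3).tolist())
E
```

```text
side 448.5104027441059 315.77664779565475 199.36905063609328 -0.01844286303989513 [[0.85, -0.326, 0.414, -19.136], [-0.527, -0.496, 0.691, -973.41], [-0.02, -0.805, -0.593, 943.42], [0.0, 0.0, 0.0, 1.0]]
top 378.33039020186914 313.240501843161 200.56010925264184 -0.035771245340242744 [[-0.023, -0.985, 0.17, 367.434], [-1.0, 0.022, -0.007, 18.592], [0.003, -0.17, -0.985, 1406.23], [0.0, 0.0, 0.0, 1.0]]
```

View pics/top0.png

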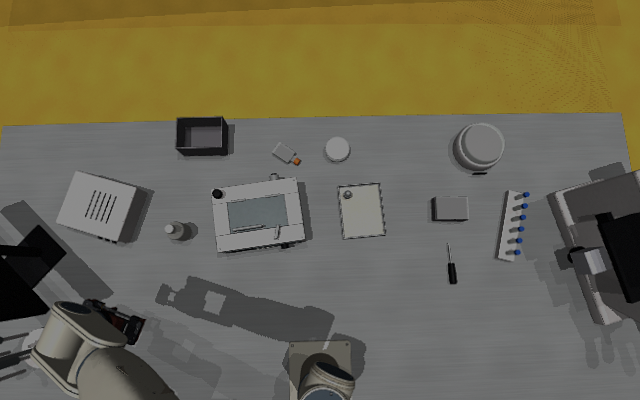

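View pics/side0.png

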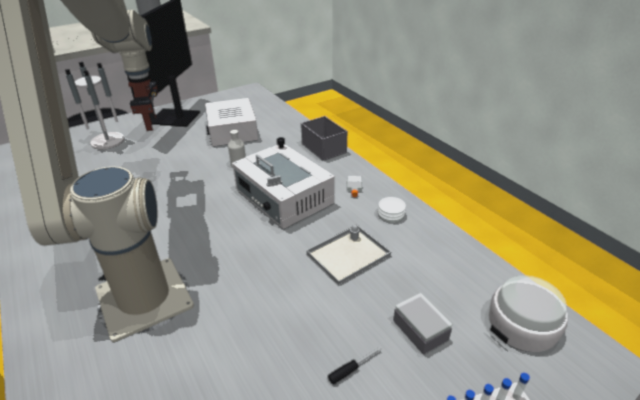

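The top view shows the case at about (213–305, 178–252), with the flap at (227–288, 193–233), the turnbutton near (277, 232) and the tray at (338–385, 183–240). In the side view the handle is at about (268, 167) and the turnbutton at about (273, 182). I'll enlarge both.

Run:
```python
from h import *
import pickle
t=cv2.imread('pics/top0.png')[170:260,205:315]; s=cv2.imread('pics/side0.png')[135:225,225:340]
r=lambda a,w:cv2.resize(a,(w,int(w*a.shape[0]/a.shape[1])),interpolation=cv2.INTER_CUBIC)
cv2.imwrite('pics/topc.png',r(t,770)); cv2.imwrite('pics/sidec.png',r(s,759))
S=pickle.load(open('top0.pkl','rb')); im=S['img'].astype(int)
g=cv2.cvtColor(S['img'],cv2.COLOR_RGB2HSV)
# flap: bluish grey region ; tray paper
print('flap px',S['img'][205,240],'deck',S['img'][190,250],'paper',S['img'][210,360],'bench',S['img'][210,320])
```

```text
flap px [ 94 100 102] deck [140 140 140] paper [140 140 133] bench [109 110 110]
```

View pics/topc.png

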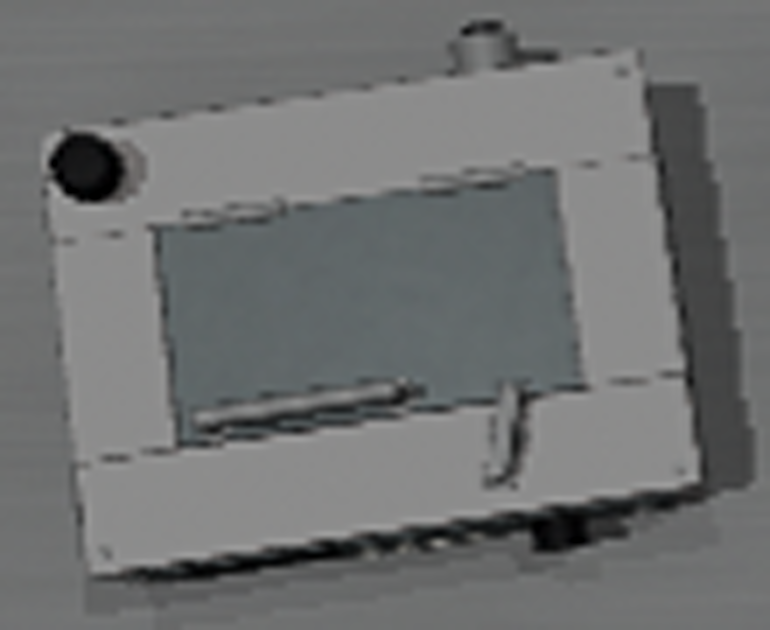

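View pics/sidec.png

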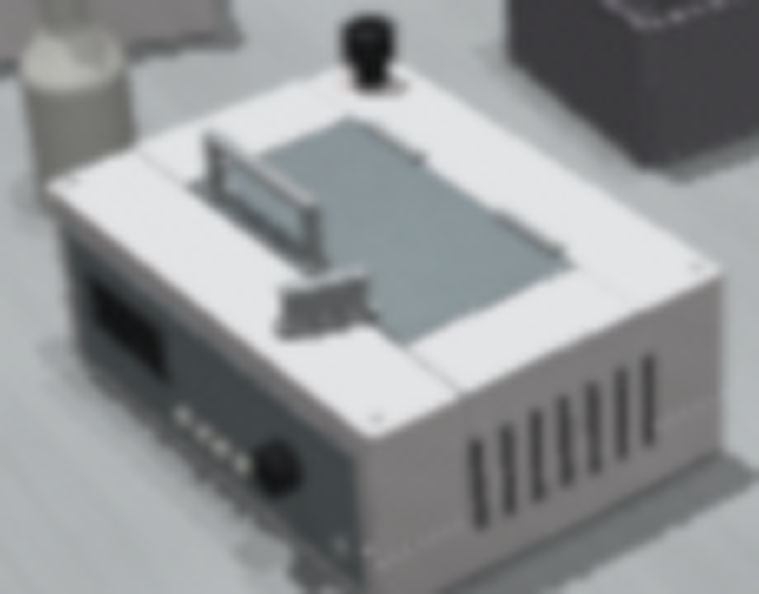

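The crops show the deck corners, the flap corners, the handle bar, and the wing top lying close to the case's x axis. I'll fit the case pose from these points.

```bash
cat > fit.py <<'E'
from h import *
import pickle
def tp(p): return (np.array(p,float)+.5)/7-.5+[205,170]
def sp(p): return (np.array(p,float)+.5)/6.6-.5+[225,135]
T=pickle.load(open('top0.pkl','rb'));S=pickle.load(open('side0.pkl','rb'))
def rigid(A,B):
    a,b=A.mean(0),B.mean(0); H=(A-a).T@(B-b); th=np.arctan2(H[0,1]-H[1,0],H[0,0]+H[1,1])
    R=np.array([[np.cos(th),-np.sin(th)],[np.sin(th),np.cos(th)]]); t=b-R@a
    return th,R,t,np.linalg.norm(A@R.T+t-B,axis=1)
ct=np.array([[-110,150],[-110,-150],[110,-150],[55,100],[55,-100],[-55,-100],[-55,100]],float)
pt=[[90,572],[700,482],[640,53],[153,228],[555,170],[583,386],[178,444]]
cs=np.array([[-110,150],[-110,-150],[110,-150],[55,-100],[-55,-100],[55,100]],float)
ps=[[50,185],[370,437],[722,268],[575,265],[405,345],[350,118]]
if __name__=='__main__':
    for n,c,s,p in(('top',ct,T,tp(pt)),('side',cs,S,sp(ps))):
        th,R,t,r=rigid(c,onz(s,p,120)[:,:2]); print(n,np.degrees(th),t,r.round(1))
    A=np.r_[ct,cs];B=np.r_[onz(T,tp(pt),120),onz(S,sp(ps),120)][:,:2]
    th,R,t,r=rigid(A,B); print('both',np.degrees(th),t)
    for nm,s,p,z in(('wing top',T,tp([[511,388],[490,485]]),148),('wing side',S,sp([[283,290],[365,268]]),148),
      ('handle top',T,tp([[195,420],[410,388]]),155),('handle side',S,sp([[210,140],[318,212]]),160)):
        q=(onz(s,p,z)[:,:2]-t)@R; d=q[1]-q[0]; print(nm,q.round(1).tolist(),np.degrees(np.arctan2(d[1],d[0])))
    # tray paper
    g=cv2.cvtColor(T['img'],cv2.COLOR_RGB2HSV); im=T['img'].astype(int)
    m=((im[:,:,0]-im[:,:,2]>4)).astype(np.uint8); m[:,:330]=0;m[:,395:]=0;m[:175]=0;m[250:]=0
    c=max(cv2.findContours(m,0,1)[0],key=cv2.contourArea); b=cv2.minAreaRect(c); w=onz(T,cv2.boxPoints(b),2)
    print(b,w[:,:2].round(0).tolist(),w.mean(0), np.linalg.norm(w[0]-w[1]),np.linalg.norm(w[2]-w[1]))
E
python3 fit.py
```

```text
top 6.905472989601915 [549.6848569  203.69466813] [1.8 1.9 2.9 1.2 0.6 1.3 1.2]
side 7.547015925957286 [551.08577229 201.3232038 ] [4.3 1.1 1.8 2.3 2.3 2.6]
both 7.211513381319102 [550.37957205 202.62732109]
wing top [[-54.1, -65.2], [-98.4, -49.2]] 160.1413418987386
wing side [[-92.1, -57.4], [-50.5, -67.6]] -13.734352815863987
handle top [[-47.9, 84.5], [-47.8, -18.3]] -89.96280712492201
handle side [[-51.6, 68.2], [-48.9, -26.2]] -88.35659546379256
((361.23699951171875, 210.50137329101562), (49.097164154052734, 39.413822174072266), 83.9909896850586) [[656.0, -90.0], [668.0, -239.0], [482.0, -249.0], [471.0, -102.0]] [ 569.29889467 -170.10499529    2.        ] 150.18782517933704 186.18651235494642
```

```bash
cat >> h.py <<'E'
YAW=7.2; C=np.array([550.4,202.6,0])
def cp(x,y,z):
    a=np.radians(YAW); return C+[x*np.cos(a)-y*np.sin(a),x*np.sin(a)+y*np.cos(a),z]
def down(deg):   # closing direction at world angle deg, tool down
    a=np.radians(deg); y=np.array([np.cos(a),np.sin(a),0]); z=np.array([0,0,-1.])
    return np.c_[np.cross(y,z),y,z]
def st(m=''): print(m,'t',round(ctrl.read_clock(),2),'F',np.round(ctrl.read_force(),1),'pos',np.round(ctrl.read_tool_pos(),1),'w',round(ctrl.read_grip_width()*88,1))
E
python3 - <<'E'
from h import *
st()
print(down(0)@[0,1,0], ctrl.read_tool_rot().round(2).tolist())
for n,p,a in(('wing0',cp(-73,-60,131),YAW-16+90),('wing1',cp(-73,-60,131),YAW-90+90),('handle0',cp(-46,35,136),YAW),('handle1',cp(107,35,194),YAW),('slot',cp(-5,0,91),YAW+90),('tray',np.array([569,-170,200]),0)):
    for k in(0,180): 
        q=solver.inverse_kinematics(p,down(a+k)); print(n,k,None if q is None else np.round(q,0))
E
```

```text
t 0.1 F [ 0.3  0.1 -0.3] pos [230.9 580.2 222. ] w 88.1
[1. 0. 0.] [[-0.93, 0.37, -0.0], [0.37, 0.93, -0.0], [0.0, -0.0, -1.0]]
wing0 0 [ 14.  22. 112.  -0.  46. -67.]
wing0 180 [ 14.  22. 112.  -0.  46. 113.]
wing1 0 [ 14.  22. 112.  -0.  46.   7.]
wing1 180 None
handle0 0 [ 24.  25. 106.  -0.  49.  16.]
handle0 180 None
handle1 0 [20. 32. 84. -0. 63. 13.]
handle1 180 None
slot 0 [ 19.  31. 103.  -0.  46. -78.]
slot 180 [ 19.  31. 103.  -0.  46. 102.]
tray 0 [-18.  23.  98.  -0.  58. -18.]
tray 180 None
```

Run:
```python
from h import *
effector.move_gripper(0.45)
R=down(YAW-16+90)
ctrl.move_ptp(cp(-73,-60,240),R)
ctrl.servo_line(cp(-73,-60,165),speed=200)
hit=ctrl.servo_line(cp(-73,-60,131.5),speed=60,max_force=8); st('down %s'%hit)
if not hit:
    effector.move_gripper(0.0); st('closed'); print(ctrl.read_torque(),ctrl.read_grasp_force())
shot('top','top1.png')
```

```text
down False t 4.08 F [-0.2 -0.   0.2] pos [485.5 133.9 131.4] w 39.3
closed t 4.65 F [-0.2  6.3 -1.5] pos [485.8 135.1 131.7] w 10.0
[1.09610361 0.08081337 0.03130208] 29.990436136722565
```

Run:
```python
from h import *
p=ctrl.read_tool_pos(); p[2]=131.5; p[1]+=0.8
for a in (74-20,34,14,YAW,YAW-0.5):
    ctrl.move_ptp(p,down(a)); st(a)
print(ctrl.read_torque())
```

```text
54 t 5.23 F [ 0.5 -1.6  1.8] pos [486.  135.8 131.7] w 9.7
34 t 5.66 F [1.6 2.4 1. ] pos [486.4 136.2 131.7] w 9.5
14 t 6.08 F [ 5.1  3.2 -0.1] pos [486.9 136.4 131.7] w 9.9
7.2 t 6.33 F [ 4.7  3.  -2.6] pos [487.  136.4 131.7] w 9.9
6.7 t 6.58 F [ 4.1  3.5 -1. ] pos [487.1 136.4 131.8] w 9.1
[ 0.50038175 -0.70697247  0.01947125]
```

```bash
sed -i 's/C=np.array(\[550.4,202.6,0\])/C=np.array([552.2,205.0,0])/' h.py
python3 - <<'E'
from h import *
effector.move_gripper(0.3); p=ctrl.read_tool_pos()
ctrl.servo_line(p+[0,0,70],speed=200)
shot('top','top2.png')
R=down(YAW)
effector.move_gripper(0.5)
ctrl.move_ptp(cp(-46,35,205),R)
ctrl.servo_line(cp(-46,35,175),speed=150)
hit=ctrl.servo_line(cp(-46,35,136),speed=60,max_force=8); st('down %s'%hit)
if not hit:
    effector.move_gripper(0.0); st('closed'); print(ctrl.read_grasp_force())
shot('side','side2.png')
a=cv2.imread('pics/top2.png')[170:260,205:315]; b=cv2.imread('pics/side2.png')[90:225,225:345]
cv2.imwrite('pics/c2.png',np.hstack([cv2.resize(a,(400,327),interpolation=2),cv2.resize(b,(291,327),interpolation=2)]))
E
```

```text
down False t 9.75 F [-0.4  0.3  0.7] pos [502.3 234.  136. ] w 44.1
closed t 10.39 F [-0.6  0.1  2. ] pos [502.1 234.  136.1] w 8.8
30.00028967857361
```

View pics/c2.png

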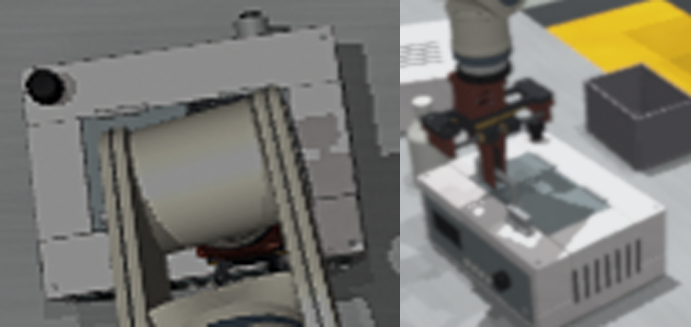

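The picture shows the turnbutton lying parallel to the flap edge and the gripper holding the handle bar. The handle sits centred in the jaws, with almost no side force. Next I'll lift it along the arc.

Run:
```python
from h import *
def tgt(d):
    f=np.radians(d); return cp(55-101*np.cos(f)+35*np.sin(f),35,120+101*np.sin(f)+35*np.cos(f)-19)
off=ctrl.read_tool_pos()-tgt(0); print(off.round(1))
for d in range(8,97,8):
    h=ctrl.servo_line(tgt(d)+off*(1-d/100),speed=90,max_force=25); st(d)
    if h: print('HIT');break
```

```text
[-0.1 -0.   0.1]
8 t 10.76 F [-2.2  0.1 -0.4] pos [507.7 234.6 149.9] w 9.3
16 t 11.07 F [-5.2 -0.4  2.5] pos [515.  235.5 162.8] w 9.2
24 t 11.39 F [-7.6  0.1  5.9] pos [523.9 236.6 174.7] w 9.0
32 t 11.71 F [-10.7  -0.9  12.3] pos [534.4 238.  185.4] w 9.3
40 t 12.03 F [-10.   -2.4  16.9] pos [547.4 239.6 194.8] w 9.0
48 t 12.34 F [-5.7 -2.6 13.1] pos [562.  241.4 201.8] w 9.1
56 t 12.66 F [-2.8 -1.9 10.3] pos [576.7 243.2 206.4] w 9.2
64 t 12.97 F [-2.5 -1.4  8. ] pos [591.4 245.  208.9] w 9.0
72 t 13.29 F [ 1.  -1.2  6.8] pos [606.2 246.8 209.1] w 9.4
80 t 13.61 F [ 0.8 -2.6  4.6] pos [620.7 248.6 207.4] w 9.2
88 t 13.93 F [ 1.8 -2.3  3.6] pos [634.6 250.4 203.5] w 9.4
96 t 14.24 F [ 2.1 -2.9  3.1] pos [647.7 252.1 197.7] w 9.1
```

Run:
```python
from h import *
def tgt(d):
    f=np.radians(d); return cp(55-101*np.cos(f)+35*np.sin(f),35,120+101*np.sin(f)+35*np.cos(f)-19)
for d in (99,100.3,101.5):
    h=ctrl.servo_line(tgt(d),speed=40,max_force=8); st(d)
    if h: print('HIT');break
effector.move_gripper(0.26); st('open')
ctrl.servo_line(ctrl.read_tool_pos()+[0,0,110],speed=200,max_force=10); st('up')
ctrl.move_ptp(cp(-60,230,310),down(YAW+90))
t=shot('top','top3.png'); s=shot('side','side3.png')
import pickle; pickle.dump((t,s),open('p3.pkl','wb'))
a=cv2.imread('pics/top3.png')[165:260,205:315]; b=cv2.imread('pics/side3.png')[115:225,225:340]
cv2.imwrite('pics/c3.png',np.hstack([cv2.resize(a,None,fx=3.6,fy=3.6*1.0,interpolation=2)[:342],cv2.resize(b,None,fx=3.5,fy=3.5,interpolation=2)[:342]])); print(a.shape,ctrl.read_clock())
```

```text
99 t 14.53 F [ 1.1 -4.9  2.3] pos [652.4 252.7 195. ] w 9.2
100.3 t 14.78 F [ 1.5 -5.3  2. ] pos [654.4 252.9 193.9] w 8.8
101.5 t 15.03 F [-9.2 -5.9 10.5] pos [654.5 253.  193.7] w 9.5
open t 15.48 F [ 0.1  1.  -0.7] pos [656.4 253.8 192.7] w 22.8
up t 16.18 F [-1.1  0.2 -0.8] pos [655.8 253.5 301.6] w 22.8
(95, 110, 3) 17.3917
```

View pics/c3.png

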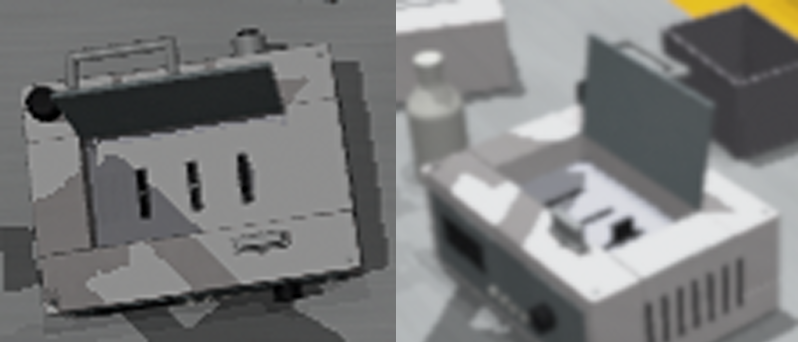

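The flap leans back at its stop. In the side view a dark blob stands up in the right-hand slot, at crop (625, 230), while the other two slots look flush. I'll check that numerically.

Run:
```python
from h import *
import pickle
t,s=pickle.load(open('p3.pkl','rb'))
for y in(50,0,-50):
    P=[cp(-5,y,z) for z in(88,99,108)]
    o=[]
    for im in(t,s):
        for uv in proj(im,P): o.append((uv.round(0).astype(int).tolist(),int(im['img'][int(round(uv[1])),int(round(uv[0]))].mean())))
    print(y,o)
# blob centroids
for n,im,c in(('top',t,(205,165,3.6)),('side',s,(225,115,3.5))):
    g=cv2.cvtColor(im['img'],7); m=(g<50).astype(np.uint8)
    _,_,st_,ce=cv2.connectedComponentsWithStats(m)
    for a,b in zip(st_,ce):
        if 5<a[4]<200 and c[0]<b[0]<c[0]+110 and c[1]+25<b[1]<c[1]+70:
            w=(onz(im,[b],88)[0]-C)[:2]; y=np.radians(YAW); w=[w[0]*np.cos(y)+w[1]*np.sin(y),-w[0]*np.sin(y)+w[1]*np.cos(y)]
            print(n,a.tolist(),b.round(1),'case@88',np.round(w,1))
```

```text
50 [([244, 217], 1), ([244, 217], 1), ([243, 217], 37), ([272, 170], 118), ([272, 168], 140), ([272, 166], 141)]
0 [([258, 215], 16), ([258, 215], 16), ([257, 215], 67), ([281, 176], 156), ([280, 174], 219), ([280, 172], 220)]
-50 [([272, 213], 16), ([272, 213], 16), ([272, 212], 15), ([289, 183], 53), ([289, 180], 24), ([289, 178], 91)]
top [228, 207, 1, 8, 8] [228.  210.5] case@88 [ 27.6 103.3]
top [271, 208, 4, 13, 30] [272.4 213.8] case@88 [ -7.1 -50.1]
top [257, 210, 3, 6, 12] [257.7 212.5] case@88 [5.1 0.6]
top [243, 212, 4, 14, 32] [244.4 218.7] case@88 [-9.8 49.5]
top [229, 216, 1, 7, 7] [229. 219.] case@88 [ -2.9 103.2]
top [258, 217, 3, 6, 11] [258.7 219.7] case@88 [-20.8   0.1]
top [230, 225, 1, 7, 7] [230. 228.] case@88 [-34.9 103.2]
side [238, 177, 13, 16, 89] [244.  184.1] case@88 [-127.4   42.4]
side [288, 178, 5, 6, 17] [289.6 180.5] case@88 [  3.4 -41.3]
```

Run:
```python
from h import *
effector.move_gripper(0.32)
ctrl.move_ptp(cp(-5,-50,220),down(YAW+90))
ctrl.servo_line(cp(-5,-50,130),speed=150)
hit=ctrl.servo_line(cp(-5,-50,91),speed=50,max_force=6); st('down %s'%hit)
if not hit:
    effector.move_gripper(0.0); st('closed'); print(ctrl.read_grasp_force(),ctrl.read_torque())
```

```text
down False t 20.56 F [ 0.6  0.6 -0. ] pos [553.7 154.8  91.1] w 28.2
closed t 21.01 F [ 0.2 -0.2  1.2] pos [553.6 154.7  91.2] w 7.7
29.97465491294861 [-0.19406383  0.00958709 -0.03527276]
```

Run:
```python
from h import *
p=ctrl.read_tool_pos()
h=ctrl.servo_line(p+[0,0,12],speed=30,max_force=12); st(h)
if not h:
    h=ctrl.servo_line(p+[0,0,55],speed=60,max_force=12); st(h)
if not h:
    ctrl.servo_line(p+[0,0,150],speed=150); st()
    q=ctrl.read_tool_pos()
    ctrl.servo_line(np.array([569.3,0,q[2]]),speed=150)
    ctrl.move_ptp(np.array([569.3,-170.1,230]),down(0)); 
    ctrl.servo_line(np.array([569.3,-170.1,215]),speed=60)
    ctrl.dwell(0.5); st('there'); print(ctrl.read_tool_rot().round(3).tolist(),ctrl.read_grasp_force())
t=shot('top','top4.png'); s=shot('side','side4.png')
b=cv2.imread('pics/side4.png')[100:300,220:420]; a=cv2.imread('pics/top4.png')[160:260,205:405]
cv2.imwrite('pics/c4.png',np.hstack([cv2.resize(b,(500,500),interpolation=2),cv2.copyMakeBorder(cv2.resize(a,(300,150)),0,350,0,0,0)]))
```

```text
False t 21.57 F [ 0.5 -0.4 -0.4] pos [553.8 154.7 103.4] w 7.3
False t 22.43 F [ 0.  -0.3 -0.5] pos [553.4 154.6 146. ] w 8.0
 t 23.22 F [-0.8 -0.2 -1.3] pos [553.  154.5 240.2] w 7.7
there t 26.57 F [-0.5  0.3 -0.5] pos [ 569.3 -170.1  215.1] w 7.7
[[0.0, 1.0, 0.0], [1.0, -0.0, -0.0], [-0.0, 0.0, -1.0]] 29.974872171878815
```

View pics/c4.png

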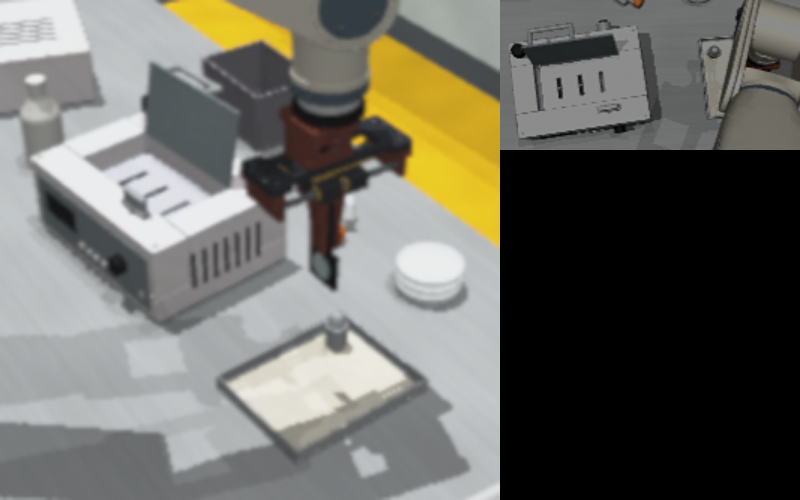

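The side view shows the filter hanging upright from the gripper over the tray, with its glass facing along the bench's x axis. The flap is still open and the other two slots are untouched. I'm handing the job in.

```bash
python3 -c "
from h import *
st(); print(ctrl.finish_job())"
```

```text
t 26.67 F [-0.4  0.1 -0.4] pos [ 569.3 -170.1  215.1] w 7.5
the job is handed in; nothing more can be done
None
```

I handed the job in at 26.7 s: the turnbutton is turned, the flap is open against its stop, and the gripper is holding the filter upright about 165 mm above the middle of the tray floor with its glass facing straight across the bench; no verdict was returned.

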